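Change the board magazine over to the long size and load it

ROBOT

A 6-joint arm with a two-finger parallel gripper is mounted at the origin on the work surface. World frame = base frame: x ahead of the robot, y to its left, z up, the work surface at z = 0. Lengths are in m, angles in rad, forces in N, time in s.
With the tool pointing down it reaches from about 0.35 to 0.875 m from the base axis. Payload 4.2 kg.
Tool frame: the origin (TCP) lies at the very end of the fingers, on their centre line; the grasp point (between the pads) lies 19 mm behind it; z points along the fingers, y is the line along which they close (so a half turn about z gives the same grasp; the last joint's range is limited). The gripper opens to 85 mm and grips with 20 to 120 N. Pads are 22 mm wide; open, the fingers measure 114 mm over their backs; the gripper's body (76 mm by 85 mm) begins 54 mm behind the grasp point. The pads swing forward as they close: fully open they stand 13 mm farther back than shut.
Start: joints at [0.259, 0.385, 0.008, 0, -1.194, -0.259], TCP at [0.625, 0, 0.231] pointing down, gripper open.
Joint ranges: [-3.14, 3.14], [-1.21, 2.06], [-1.07, 1.41], [-3.16, 2.05], [-2.99, -0.16], [-3.1, 3.1]. Speed limits (rad/s): [2.79, 2.79, 3.14, 3.14, 3.14, 3.14].

INTERFACE

Orientations are given as a rotation vector (axis times angle).
In Python, from workcell import r gives the robot as it stands.
- The arm moves only by the tool jog_arm, never from a script. Its argument "series" is a list of rows, each a list of 7 numbers: the shift along the tool's x, y, z in units of 500 mm (1.0 is 500 mm), then the turn, a rotation vector about the tool's x, y, z in units of pi rad (1.0 is pi rad), then the closure, from -1 (fully open) to 1 (shut). In form: [[tx, ty, tz, wx, wy, wz, hand], ...]. A call has exactly 5 rows; each row is the pose to reach, as a shift and turn from the pose commanded when the call began, along the tool's axes at that moment, turning the shorter way round; what a row does not reach only later rows make up. A row lasts 1/8 s, in which the tool goes at most 62.5 mm and 10.7 degrees, less where a joint would pass 70% of its speed; a pose out of reach is approached as far as the arm can. A call with a number of a shift or a turn outside -1 to 1 is refused whole. A call with a gripper value outside its range is refused whole. The fingers move at their own pace and stop on an object; "newtons" is the grip in N (left out, the last holds). Time passes only in rows, so rows that repeat a pose let the fingers close, or fill a call up. It gives the time, the measured TCP pose, the force, the opening and the grip force at its end, in the units of the state.
- r.sense(): the state, without advancing time (a new reading comes with each control period).
- r.camera(name): name is "scene" or "side" or "wrist"; returns the picture (420x560x3 uint8, red, green, blue); there is no depth.
- r.get_calibration(name): a dict with "camera_matrix" (3x3 intrinsics, pixels), "dist_coeffs" ([k1, k2, p1, p2, k3] as OpenCV has them; the pictures are not rectified), "R" (3x3) and "t" (3): a world point X has camera coordinates R X + t; the wrist camera has in their place "mount" (4x4, takes a point from camera to tool coordinates, whose origin is the TCP and whose axes are the flange's). Camera axes: x right, y down, z forward; pixel columns grow to the right and rows downward; lengths in m; the calibration is good to about 2 mm. A picture is of the moment at which its call begins: read the wrist's pose just before it. get_calibration takes no time and is no camera call.
- r.job_done(): hands the job in; it is judged then, once.
Trained networks look in the newest picture that a camera, given by its name, has taken for a name from the list of things; names that differ only in an ending like _2 or _b are one class to them, and where a whole thing is asked for, a point or a joint stands for the part that bears it (a point fixed in the world has none). Each returns a list of dicts, best first, with "confidence" (0 to 1); they miss things now and then, are a little off and sometimes report something else, mostly with a low value. They report only what shows in the picture. A call takes as long as a camera call. They do not tell look-alikes from the thing itself.
- r.trace(query, camera): "region" (420x560 bool, what is visible of it) and "bbox" ([left, top, width, height] in pixels, round what is visible of it).
The state is a dict: "time": time; "joint_pos": joint angles; "qd": joint speeds; "joint_efforts": joint torques, N m; "eef_pos": TCP position; "tool_rot": TCP orientation; "force": force on the tool from outside, world axes, zero at the start; "moment": the same for the moment, N m; "gripper_width": finger opening in m; "gripper_force": force on a finger pad.
Only numpy, scipy, OpenCV 4.12 (cv2) and the standard library are available. Lean on these libraries where they do the work, as an engineer would, in place of code of your own. Each camera call takes 0.05 s, during which the arm holds its last target. There are 200 camera calls.

TASK

Change the board magazine over to the long serving boards: slide its size guide outward by the black grip until it is fully against the end stop. Then lay both long boards flat and square in the magazine, one on top of the other, and leave the guide at its stop. Leave the short board, the carton and the tape dispenser where they are.

Things in the scene. Friction and masses are not known exactly. Their poses are not given: they have to be found in the camera images.
- magazine: Fixed bench-top board magazine: grey housing with flat metal deck, 150 mm wide (x), 315 mm long (y, -150 to +165 mm), deck 50 mm above the bench. Origin on the bench under the pocket centre, z up. A fixed end guide stands at y = -78 mm (inner face), the sliding size guide faces it. Behind the fixed one are low outfeed rollers, to y = -150 mm, at most 12 mm above the deck.
- fixed_guide (a point): Foot of the fixed end guide's inner face, on the deck. Both end guides are alike: upright 4 mm steel sheet, 45 mm high, with a 16 mm long return lip at each corner (lips' inner faces 35 mm either side of the pocket's centre line). Top edges are folded outward 7 mm as a lead-in; tops 53 mm above the deck. Between the lips both long sides of the pocket are open.
- pocket (a point): Centre of the pocket floor, on the deck (50 mm above the bench), midway between the two end guides when the size guide is at its stop; axes as the magazine's. The pocket is then 156 mm long (y) and 70 mm wide (x): a long board, 150 x 64 mm, lies in it with its length along y.
- size_slide (a joint): Travel of the sliding size guide in m: 0 = short setting (pocket 101 mm long), 0.055 = its shoe against the end stop, a dark block 16 mm high on the deck at y = +144 to +159 mm. Moves along the magazine's +y, away from the fixed guide; starts within 20 mm of the short setting, needs about 5 N and stays where it is left.
- slide_grip (a point): Centre of the top of the upright black grip on the size guide, 102 mm above the bench; moves with the guide; axes as the magazine's. The grip is 26 mm along x, 16 mm along y and stands 43 mm above a flat shoe 56 mm wide along x (its top 9 mm above the deck). The guide's upright sheet is 41 mm from the grip's centre on the -y side.
- board_a: Long wooden serving board, loose, 150 x 64 x 10 mm, 50 to 100 g, lying flat on the bench. Origin at the centre of its underside, x along its length, y across its width, z up. Identical to the other long board.
- board_b: The other long wooden serving board, 150 x 64 x 10 mm, 50 to 100 g, lying flat on the bench; origin at the centre of its underside, x along its length, y across its width, z up.
- short_board: Short wooden serving board of the previous size, 95 x 64 x 10 mm, lying flat on the bench; origin at the centre of its underside, x along its length. Stays where it is.
- carton: Closed brown carton, 210 x 140 x 45 mm high, origin at the centre of its underside. Stays where it is.
- tape_gun: Hand tape dispenser lying on its side: brown tape roll of 84 mm diameter, 55 mm high, with a grey handle reaching about 145 mm from the roll's axis and a steel front reaching 110 mm. Origin on the bench under the roll's axis. Stays where it is.
Not all that is in view belongs to the job. Leave any turquoise look-alike of the board_a alone. Leave any pink look-alike of the board_b alone.

How it is judged:
By the outcome, as a careful person would: the job done as asked, in the order asked, and still so for the second after the job is handed in, with the robot touching nothing.
It also fails if it takes over 72 s, if anything falls off the work surface, if the arm or the gripper's body presses on something with over 40 N, if the wrist force passes 120 N, or if a joint passes its speed limit or range.

## Working session

There is one attempt and no reset: what is moved stays moved. The work goes in short steps, Python scripts to look and compute and a tool call to move; the robot and the scene stay as the last step left them, time stands still between calls to the robot, and variables do not carry over. Pictures are saved under pics/ and viewed, at most 10 in all, crops included, and the job is handed in when it is done.

Besides the shell and the picture viewer there is one more tool, called after "Call:" by a JSON object that holds its "api" and its "payload". jog_arm: Moves the arm, as the interface text tells. Shifts and turns lie within -1 to 1; 1 stands for 500 mm of shift or pi rad of turn. Its arguments: {"type":"object","properties":{"series":{"type":"array","items":{"type":"array","items":{"type":"number"}}},"newtons":{"type":"number"}},"required":["series"]}

```bash
ls; mkdir -p pics; python3 - <<'E'
from workcell import r
import cv2, numpy as np
s=r.sense(); print({k:np.round(v,3).tolist() for k,v in s.items()})
ims=[]
for c in ["scene","side","wrist"]:
    im=r.camera(c); cv2.imwrite(f"pics/{c}0.png",im[:,:,::-1]); 
    k=r.get_calibration(c); print(c,{a:np.round(b,4).tolist() for a,b in k.items()})
    for q in ["magazine","board_a","short_board","carton","tape_gun","slide_grip"]:
        print(c,q,[(round(d["confidence"],2),d["bbox"]) for d in r.trace(q,c)])
E
```

```text
pics
{'time': 0.0, 'joint_pos': [0.259, 0.386, 0.007, -0.0, -1.194, -0.259], 'qd': [0.001, 0.003, -0.001, -0.0, -0.001, -0.001], 'joint_efforts': [-0.001, -39.229, 18.84, 4.186, -0.005, 0.0], 'eef_pos': [0.624, 0.0, 0.23], 'tool_rot': [2.22, -2.221, -0.002], 'force': [-0.089, -0.408, 0.179], 'moment': [-0.004, 0.005, -0.039], 'gripper_force': 0.0, 'gripper_width': 0.085}
scene {'camera_matrix': [[382.6919, 0.0, 275.1981], [0.0, 382.6919, 212.4343], [0.0, 0.0, 1.0]], 'dist_coeffs': [-0.0236, 0.0, 0.0, 0.0, 0.0], 'R': [[-0.5807, 0.8141, -0.0055], [0.5828, 0.411, -0.701], [-0.5684, -0.4103, -0.7132]], 't': [0.4245, -0.1753, 1.3693]}
scene magazine [(0.81, [315.9, 240.7, 141.3, 114.7])]
scene board_a [(0.93, [151.0, 160.5, 49.8, 22.4]), (0.72, [201.6, 176.9, 44.6, 27.9]), (0.59, [229.9, 193.7, 49.7, 38.5]), (0.58, [218.2, 138.0, 42.7, 27.0]), (0.53, [263.7, 162.8, 22.8, 20.6]), (0.18, [314.6, 240.7, 143.2, 112.9])]
scene short_board [(0.27, [317.9, 243.4, 138.0, 112.7])]
scene carton [(0.62, [139.6, 215.4, 90.0, 78.9]), (0.2, [203.6, 174.5, 41.8, 31.6])]
scene tape_gun [(0.79, [264.5, 30
[... 684 characters left out ...]
(0.87, [196.5, 165.7, 74.1, 36.5])]
side tape_gun [(0.59, [130.4, 223.2, 62.2, 47.7])]
side slide_grip [(0.75, [198.1, 283.0, 36.7, 43.3])]
wrist {'camera_matrix': [[340.7145, 0.0, 272.8537], [0.0, 340.7145, 211.4152], [0.0, 0.0, 1.0]], 'dist_coeffs': [0.0134, 0.0, 0.0, 0.0, 0.0], 'mount': [[-0.0003, -0.9574, -0.2888, 0.0736], [1.0, -0.0, -0.0009, -0.0004], [0.0008, -0.2888, 0.9574, -0.1435], [0.0, 0.0, 0.0, 1.0]]}
wrist magazine [(0.76, [281.1, 217.2, 153.5, 175.7])]
wrist board_a [(0.69, [352.0, 376.3, 24.1, 18.0])]
wrist short_board [(0.62, [399.7, 25.9, 108.2, 95.1])]
wrist carton []
wrist tape_gun [(0.89, [70.1, 178.7, 158.2, 138.4])]
wrist slide_grip [(0.42, [352.4, 385.0, 14.3, 8.6])]
```

View pics/scene0.png

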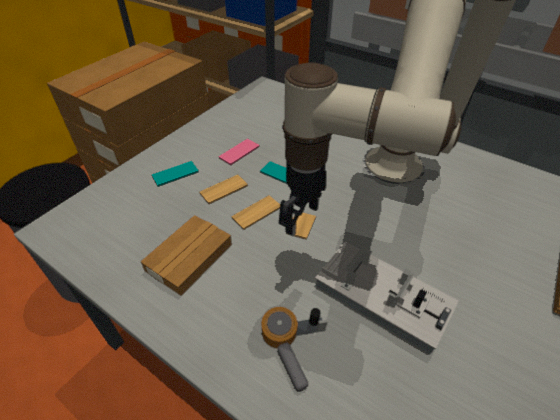

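View pics/side0.png

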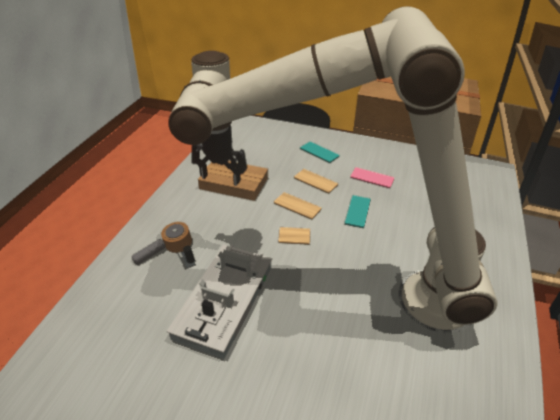

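View pics/wrist0.png

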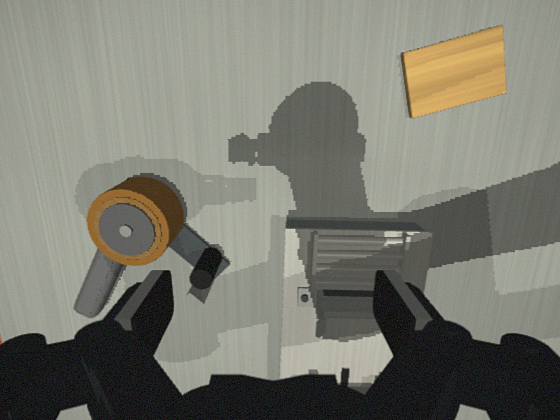

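The scene view shows two wooden long boards at (223,189) and (256,212), with the short wooden one at (303,227). The turquoise boards at (175,173) and (276,172) and the pink one at (239,151) are look-alikes to be left alone. The magazine is at about (390,295) with its black grip at (419,297). In the side view the long boards are at (316,181) and (298,206), the short one at (294,236) and the grip at (208,308).

```bash
cat > h.py <<'E'
from workcell import r
import cv2, numpy as np
from scipy.spatial.transform import Rotation as Ro
def cam(c,s=None):
    k=r.get_calibration(c); K=np.array(k["camera_matrix"]); D=np.array(k["dist_coeffs"])
    if c=="wrist":
        s=s or r.sense(); M=np.array(k["mount"]); Rt=Ro.from_rotvec(s["tool_rot"]).as_matrix()
        Rc=Rt@M[:3,:3]; o=Rt@M[:3,3]+s["eef_pos"]; R=Rc.T; t=-R@o
    else: R=np.array(k["R"]); t=np.array(k["t"])
    return K,D,R,t
def back(C,px,z):
    K,D,R,t=C; u=cv2.undistortPoints(np.float64(px).reshape(-1,1,2),K,D).reshape(-1,2)
    d=np.c_[u,np.ones(len(u))]@R; o=-R.T@t
    return o+d*((z-o[2])/d[:,2])[:,None]
def proj(C,X):
    K,D,R,t=C; return cv2.projectPoints(np.float64(X).reshape(-1,1,3),cv2.Rodrigues(R)[0],t,K,D)[0].reshape(-1,2)
def rect(C,mask,z):
    c=max(cv2.findContours(mask.astype(np.uint8),0,cv2.CHAIN_APPROX_NONE)[0],key=cv2.contourArea)
    P=back(C,c.reshape(-1,2),z)[:,:2]; b=cv2.minAreaRect((P*1000).astype(np.float32))
    e=cv2.boxPoints(b); l=e[1]-e[0]; m=e[2]-e[1]; l=l if l@l>m@m else m
    return np.round([*b[0],*sorted(b[1]),np.degrees(np.arctan2(l[1],l[0]))%180],1)
E
python3 - <<'E'
from h import *
for c in ["scene","side"]:
    im=r.camera(c); C=cam(c)
    for d in r.trace("board_a",c):
        if d["confidence"]<.4: continue
        m=d["region"]; print(c,np.array(d["bbox"]).round(),rect(C,m,.007),im[m].mean(0).round())
    for q,z in [("short_board",.007),("carton",.03),("tape_gun",.03)]:
        for d in r.trace(q,c)[:1]: print(c,q,d["bbox"],rect(C,d["region"],z))
    for d in r.trace("magazine",c)[:1]: print("mag",rect(C,d["region"],.045))
    for p in ([(421,292)] if c=="scene" else [(208,301)]): print("grip top",back(C,[p],.102))
    # magazine deck corners by eye
    P=[(316,281),(434,345),(457,300)] if c=="scene" else [(171,333),(222,353),(271,262)]
    print(back(C,P,.05).round(3))
E
```

```text
scene [150. 158.  50.  24.] [ 492.3 -595.6   78.   152.   157.1] [  7. 122. 114.]
scene [233. 194.  48.  37.] [ 480.  -248.6   73.9  152.6  164.2] [170. 131.  75.]
scene [264. 160.  26.  23.] [ 283.5 -313.5   72.5  105.3   92.5] [  4. 122. 113.]
scene [202. 179.  42.  26.] [ 459.8 -405.5   71.8  148.5  161.4] [168. 129.  73.]
scene [218. 139.  44.  26.] [ 267.7 -494.8   76.   159.2  173.4] [186.  94. 114.]
scene short_board [296.1, 213.6, 20.4, 24.9] [ 444.2 -100.3   48.6   99.5   15. ]
scene carton [139.2, 214.8, 92.5, 80.8] [ 7.285e+02 -2.964e+02  1.716e+02  2.339e+02  6.000e-01]
scene tape_gun [265.5, 306.1, 60.9, 85.1] [782.5  71.8 147.1 198.8  14.6]
mag [544.3 198.8 189.5 321.   87.4]
grip top [[0.54164312 0.27696324 0.102     ]]
[[0.622 0.049 0.05 ]
 [0.617 0.35  0.05 ]
 [0.473 0.356 0.05 ]]
side [293. 171.  44.  19.] [ 456.3 -400.2   69.7  143.5  163. ] [205. 165. 112.]
side [343. 195.  26.  31.] [ 280.8 -285.7   62.7  158.5   91.2] [ 67. 152. 140.]
side [303. 143.  36.  20.] [ 488.3 -590.2   68.   157.1  155.2] [ 66. 146. 133.]
side [275. 190.  44.  29.] [ 476.6 -248.9   80.6  159.7  164.8] [199. 163. 115.]
side short_board [279.4, 225.9, 37.7, 18.8] [ 442.5 -104.9   73.    94.8   14.2]
side carton [198.9, 166.0, 71.5, 36.8] [ 725.3 -285.4  197.3  233.3    3.2]
mag [537.5 205.2 164.4 341.7  87.9]
grip top [[0.54152776 0.2777765  0.102     ]]
[[0.606 0.36  0.05 ]
 [0.47  0.367 0.05 ]
 [0.459 0.063 0.05 ]]
```

Call:
{"api": "jog_arm", "payload": {"series": [[-0.6,0.168,-0.06,0,0,0,-1],[-0.6,0.168,-0.06,0,0,0,-1],[-0.6,0.168,-0.06,0,0,0,-1],[-0.6,0.168,-0.06,0,0,0,-1],[-0.6,0.168,-0.06,0,0,0,-1]]}}

```text
time: 2.28
eef_pos: [0.5403, 0.3014, 0.2618]
tool_rot: [-2.221, 2.221, -0.0]
force: [0.7, -0.2, 1.0]
gripper_width: 0.0859
gripper_force: 0.0
```

Call:
{"api": "jog_arm", "payload": {"series": [[-0.12,0,0,0,0,0,-1],[-0.12,0,0,0,0,0,-1],[-0.12,0,0,0,0,0,-1],[-0.12,0,0,0,0,0,-1],[-0.12,0,0,0,0,0,-1]]}}

```text
time: 2.9
eef_pos: [0.5415, 0.3584, 0.2617]
tool_rot: [-2.219, 2.223, -0.0]
force: [0.2, -0.4, 0.5]
gripper_width: 0.0858
gripper_force: 0.0
```

```bash
python3 - <<'E'
from h import *
s=r.sense(); print(s["eef_pos"],s["tool_rot"],s["time"])
im=r.camera("wrist"); cv2.imwrite("pics/w1.png",im[:,:,::-1])
C=cam("wrist",s)
for q in ["magazine","slide_grip"]:
    for d in r.trace(q,"wrist")[:1]: print(q,d["confidence"],d["bbox"],rect(C,d["region"],.05))
E
```

```text
[0.54146198 0.35836553 0.26170237] [-2.21938146e+00  2.22289115e+00 -1.60772260e-05] 2.9
magazine 0.72 [189.7, 0.0, 166.0, 186.3] [544.  274.2 152.6 170.2  88.9]
slide_grip 0.91 [214.7, 20.7, 114.2, 104.9] [543.8 255.4  92.2 106.7 178.4]
```

View pics/w1.png

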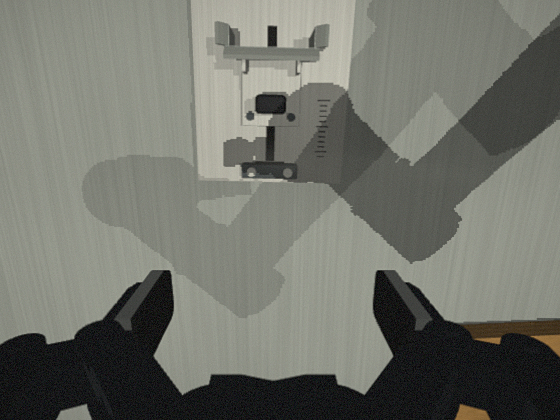

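The view is now free: grip top at (270,103), guide sheet near row 55, end stop at (269,171), deck's left edge from (192,0) to (199,180) and its front edge at row about 181.

```bash
python3 - <<'E'
from h import *
s=r.sense(); C=cam("wrist",s)
im=cv2.imread("pics/w1.png"); g=cv2.cvtColor(im,6).astype(float); g=cv2.GaussianBlur(g,(0,0),1)
gx=np.abs(cv2.Sobel(g,6,1,0)); gy=np.abs(cv2.Sobel(g,6,0,1))
def vline(rows,f,w=5):
    pts=[]
    for v in rows:
        c=int(f(v)); u=c-w+np.argmax(gx[v,c-w:c+w+1]); pts.append((u,v))
    return np.array(pts,float)
L=vline(range(10,175,5),lambda v:192+7*v/180.)
Rr=vline(range(10,75,5),lambda v:355-9*v/180.)
for n,p in (("L",L),("R",Rr)):
    X=back(C,p,.05); k=np.polyfit(X[:,1],X[:,0],1); e=X[:,0]-np.polyval(k,X[:,1]); ok=abs(e)<.002; k=np.polyfit(X[ok,1],X[ok,0],1)
    print(n,"x at y=.2,.35",np.polyval(k,[.2,.35]).round(4),"yaw deg",np.degrees(-k[0]).round(2),ok.sum(),len(ok))
us=list(range(202,236,3))+list(range(300,340,4))
B=[(u,174+np.argmax(gy[174:188,u])) for u in us]; X=back(C,B,.05); print("front y",np.median(X[:,1]),B[:3],B[-3:])
m=(g[90:118,250:292]<40).astype(np.uint8); n,l,st,cc=cv2.connectedComponentsWithStats(m); i=1+np.argmax(st[1:,4]); print(st[i],cc[i])
x0,y0,w,h=st[i][:4]; P=[(250+x0,90+y0),(250+x0+w,90+y0),(250+x0+w,90+y0+h),(250+x0,90+y0+h)]; print(back(C,P,.102).round(4))
print("stop top",back(C,[(241,163),(297,162),(269,170)],.066).round(4))
print("guide top edge",back(C,[(223,52),(320,54)],.103).round(4))
E
```

```text
L x at y=.2,.35 [0.6175 0.6213] yaw deg -1.43 33 33
R x at y=.2,.35 [0.4672 0.4702] yaw deg -1.16 13 13
front y 0.3587397172159734 [(202, np.int64(180)), (205, np.int64(180)), (208, np.int64(178))] [(328, np.int64(184)), (332, np.int64(187)), (336, np.int64(183))]
[  7   6  28  17 208] [21.99038462 14.56730769]
[[0.5553 0.2752 0.102 ]
 [0.5318 0.2753 0.102 ]
 [0.5316 0.289  0.102 ]
 [0.5555 0.289  0.102 ]]
stop top [[0.5739 0.3372 0.066 ]
 [0.5181 0.3363 0.066 ]
 [0.546  0.3442 0.066 ]]
guide top edge [[0.5823 0.2416 0.103 ]
 [0.5037 0.2432 0.103 ]]
```

Call:
{"api": "jog_arm", "payload": {"series": [[0.155,-0.004,0.08,0,0,0.0072,-1],[0.155,-0.004,0.16,0,0,0.0072,-1],[0.155,-0.004,0.26,0,0,0.0072,-1],[0.155,-0.004,0.34,0,0,0.0072,-1],[0.155,-0.004,0.388,0,0,0.0072,-1]]}}

```text
time: 3.68
eef_pos: [0.5424, 0.2809, 0.0651]
tool_rot: [2.193, -2.245, -0.0]
force: [0.2, -0.5, 0.6]
gripper_width: 0.0856
gripper_force: 0.0
```

Call:
{"api": "jog_arm", "payload": {"series": [[0,0,0,0,0,0,0],[0,0,0,0,0,0,0.4],[0,0,0,0,0,0,1],[0,0,0,0,0,0,1],[0,0,0,0,0,0,1]], "newtons": 40}}

```text
time: 4.3
eef_pos: [0.5439, 0.2826, 0.0689]
tool_rot: [-2.195, 2.244, -0.001]
force: [-0.3, 0.2, 6.2]
gripper_width: 0.0255
gripper_force: 40.5
```

Call:
{"api": "jog_arm", "payload": {"series": [[-0.012,0,0,0,0,0,1],[-0.024,0,0,0,0,0,1],[-0.036,0,0,0,0,0,1],[-0.048,0,0,0,0,0,1],[-0.056,0,0,0,0,0,1]]}}

```text
time: 4.92
eef_pos: [0.5445, 0.3091, 0.0689]
tool_rot: [-2.196, 2.246, -0.003]
force: [1.3, -5.0, 7.2]
gripper_width: 0.0252
gripper_force: 40.7
```

Call:
{"api": "jog_arm", "payload": {"series": [[-0.002,0,0,0,0,0,1],[-0.004,0,0,0,0,0,1],[-0.006,0,0,0,0,0,1],[-0.008,0,0,0,0,0,1],[-0.008,0,0,0,0,0,1]]}}

```text
time: 5.55
eef_pos: [0.5446, 0.313, 0.0689]
tool_rot: [-2.196, 2.246, -0.003]
force: [0.0, -4.8, 6.8]
gripper_width: 0.0253
gripper_force: 40.7
```

Call:
{"api": "jog_arm", "payload": {"series": [[-0.002,0,0,0,0,0,1],[-0.004,0,0,0,0,0,1],[-0.006,0,0,0,0,0,1],[-0.008,0,0,0,0,0,1],[-0.008,0,0,0,0,0,1]]}}

```text
time: 6.18
eef_pos: [0.5447, 0.317, 0.0689]
tool_rot: [-2.196, 2.246, -0.003]
force: [1.0, -5.1, 6.8]
gripper_width: 0.0258
gripper_force: 40.7
```

Call:
{"api": "jog_arm", "payload": {"series": [[-0.002,0,0,0,0,0,1],[-0.004,0,0,0,0,0,1],[-0.005,0,0,0,0,0,1],[-0.006,0,0,0,0,0,1],[-0.006,0,0,0,0,0,1]]}}

```text
time: 6.8
eef_pos: [0.5447, 0.3182, 0.0689]
tool_rot: [2.194, -2.245, 0.004]
force: [1.0, -9.9, 7.9]
gripper_width: 0.0255
gripper_force: 40.8
```

Call:
{"api": "jog_arm", "payload": {"series": [[-0.003,0,0,0,0,0,1],[-0.005,0,0,0,0,0,1],[-0.007,0,0,0,0,0,1],[-0.007,0,0,0,0,0,1],[-0.007,0,0,0,0,0,1]]}}

```text
time: 7.42
eef_pos: [0.5446, 0.3182, 0.0688]
tool_rot: [2.19, -2.241, 0.008]
force: [3.0, -17.3, 9.5]
gripper_width: 0.0255
gripper_force: 41.1
```

Call:
{"api": "jog_arm", "payload": {"series": [[0,0,0,0,0,0,-1],[0,0,0,0,0,0,-1],[0,0,0,0,0,0,-1],[0.005,0,-0.01,0,0,0,-1],[0.005,0,-0.12,0,0,0,-1]]}}

```text
time: 8.05
eef_pos: [0.5415, 0.3204, 0.1236]
tool_rot: [2.189, -2.239, -0.001]
force: [1.6, 1.1, 0.8]
gripper_width: 0.0852
gripper_force: 0.0
```

Call:
{"api": "jog_arm", "payload": {"series": [[0,0,-0.1,0,0,0,-1],[0.1,0,-0.2,0,0,0,-1],[0.21,0,-0.29,0,0,0,-1],[0.21,0,-0.29,0,0,0,-1],[0.21,0,-0.29,0,0,0,-1]]}}

```text
time: 8.68
eef_pos: [0.5417, 0.2169, 0.2729]
tool_rot: [-2.194, 2.246, 0.0]
force: [0.3, 0.8, -1.2]
gripper_width: 0.0855
gripper_force: 0.0
```

```bash
python3 - <<'E'
from h import *
s=r.sense(); print(s["eef_pos"],s["tool_rot"],s["time"],s["force"])
im=r.camera("wrist"); cv2.imwrite("pics/w2.png",im[:,:,::-1]); np.save("w2.npy",np.r_[s["eef_pos"],s["tool_rot"]])
cv2.imwrite("pics/w2c.png",cv2.resize(im[0:280,140:420,::-1],None,fx=2.1,fy=2.1,interpolation=cv2.INTER_CUBIC))
E
```

```text
[0.54165402 0.21688181 0.27292564] [-2.19366082e+00  2.24623022e+00  4.78929438e-04] 8.675 [ 0.27031279  0.76719008 -1.2199347 ]
```

View pics/w2c.png

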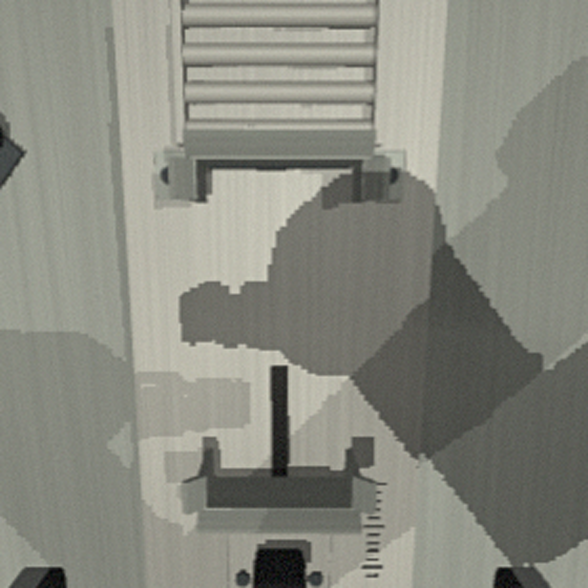

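The crop shows the fixed guide's inner foot at crop (280,170), the size guide's foot at about (275,472), the slot at (279,420), and the pocket empty between them.

```bash
python3 - <<'E'
from h import *
a=np.load("w2.npy"); C=cam("wrist",dict(eef_pos=a[:3],tool_rot=a[3:]))
f=lambda p:np.array(p)/2.1+[140,0]
print("fixed foot",back(C,f([(215,170),(280,170),(345,171)]),.05).round(4))
print("size foot",back(C,f([(215,472),(280,472),(345,470)]),.05).round(4))
print("size lips inner top",back(C,f([(218,440),(350,440)]),.095).round(4))
print("fixed lips inner top",back(C,f([(197,195),(363,195)]),.095).round(4), back(C,f([(210,200),(352,200)]),.05).round(4))
print("slot",back(C,f([(279,370),(280,470)]),.05).round(4))
im=cv2.imread("pics/w2.png"); g=cv2.GaussianBlur(cv2.cvtColor(im,6).astype(float),(0,0),1); gx=np.abs(cv2.Sobel(g,6,1,0))
for n,x0,x1,rows in (("L",115,146,range(30,250,5)),("R",446,424,range(10,220,5))):
    P=[]
    for v in rows:
        c=int(round(140+(x0+(x1-x0)*v*2.1/588)/2.1)); P.append((c-5+np.argmax(gx[v,c-5:c+6]),v))
    X=back(C,P,.05); k=np.polyfit(X[:,1],X[:,0],1)
    for _ in range(4):
        e=X[:,0]-np.polyval(k,X[:,1]); ok=abs(e)<max(.0015,np.median(abs(e))*1.5); k=np.polyfit(X[ok,1],X[ok,0],1)
    print(n,np.polyval(k,[.1,.2,.3]).round(4),np.degrees(-k[0]).round(2),ok.sum(),len(ok))
E
```

```text
fixed foot [[0.5709 0.1165 0.05  ]
 [0.5398 0.1172 0.05  ]
 [0.5087 0.1184 0.05  ]]
size foot [[0.5786 0.2692 0.05  ]
 [0.5434 0.2701 0.05  ]
 [0.5082 0.2697 0.05  ]]
size lips inner top [[0.5716 0.2379 0.095 ]
 [0.5098 0.2394 0.095 ]]
fixed lips inner top [[0.5752 0.1295 0.095 ]
 [0.5049 0.1312 0.095 ]] [[0.574  0.13   0.05  ]
 [0.5052 0.1316 0.05  ]]
slot [[0.5426 0.2141 0.05  ]
 [0.5433 0.2689 0.05  ]]
L [0.6151 0.6177 0.6203] -1.46 44 44
R [0.4648 0.4671 0.4695] -1.36 36 42
```

Call:
{"api": "jog_arm", "payload": {"series": [[0.6,0.16,0.03,0,0,0,-1],[0.6,0.16,0.03,0,0,0,-1],[0.6,0.16,0.03,0,0,0,-1],[0.6,0.16,0.03,0,0,0,-1],[0.6,0.16,0.03,0,0,0,-1]]}}

```text
time: 9.35
eef_pos: [0.454, -0.0816, 0.2553]
tool_rot: [2.197, -2.242, -0.004]
force: [1.1, -0.7, 0.8]
gripper_width: 0.0851
gripper_force: 0.0
```

Call:
{"api": "jog_arm", "payload": {"series": [[0.3,0.08,0.07,0,0,-0.28,-1],[0.3,0.08,0.07,0,0,-0.28,-1],[0.3,0.08,0.07,0,0,-0.28,-1],[0.3,0.08,0.07,0,0,-0.28,-1],[0.3,0.08,0.07,0,0,-0.28,-1]]}}

```text
time: 9.98
eef_pos: [0.4111, -0.2299, 0.2197]
tool_rot: [2.94, -1.106, -0.008]
force: [0.1, -0.4, -0.0]
gripper_width: 0.0854
gripper_force: 0.0
```

Call:
{"api": "jog_arm", "payload": {"series": [[0,0,0,0,0,-0.14,-1],[0,0,0,0,0,-0.14,-1],[0,0,0,0,0,-0.14,-1],[0,0,0,0,0,-0.14,-1],[0,0,0,0,0,-0.14,-1]]}}

```text
time: 10.6
eef_pos: [0.4116, -0.2295, 0.2212]
tool_rot: [-3.109, 0.447, 0.003]
force: [0.3, -0.6, -1.2]
gripper_width: 0.0855
gripper_force: 0.0
```

```bash
cat > look.py <<'E'
from h import *
import sys
s=r.sense(); Rt=Ro.from_rotvec(s["tool_rot"]).as_matrix()
print(s["time"],s["eef_pos"].round(4) if hasattr(s["eef_pos"],"round") else s["eef_pos"],"ydir",np.degrees(np.arctan2(Rt[1,1],Rt[0,1])).round(2))
im=r.camera("wrist"); n=sys.argv[1]; cv2.imwrite(f"pics/{n}.png",im[:,:,::-1]); C=cam("wrist",s)
hsv=cv2.cvtColor(im,cv2.COLOR_RGB2HSV); m=cv2.inRange(hsv,(10,80,60),(25,255,255)); m=cv2.morphologyEx(m,cv2.MORPH_OPEN,np.ones((3,3)))
k,l,st,cc=cv2.connectedComponentsWithStats(m)
for i in range(1,k):
    if st[i,4]>400: print(st[i],rect(C,l==i,float(sys.argv[2])))
for d in r.trace("board_a","wrist"): print(round(d["confidence"],2),d["bbox"],rect(C,d["region"],float(sys.argv[2])))
E
python3 look.py w3 .01
```

```text
10.6 [ 0.4116 -0.2295  0.2212] ydir -106.35
[  389     0    94   165 11195] [ 457.5 -404.1   66.2  149.6  161.5]
[  238    28    68   159 10061] [ 479.2 -249.6   63.3  149.7  165.2]
[ 103  129  101  105 5474] [ 445.3 -108.1   66.3   95.    14.8]
0.98 [388.5, 0.0, 91.3, 162.8] [ 457.  -404.1   67.7  151.   161.9]
0.96 [284.0, 227.0, 140.5, 87.0] [ 283.9 -288.6   68.9  152.    92.3]
0.74 [504.1, 167.5, 55.9, 137.7] [ 268.9 -485.3   60.4  154.1  176. ]
0.61 [233.5, 25.2, 70.5, 161.2] [ 479.3 -249.6   64.9  149.8  165.5]
```

View pics/w3.png

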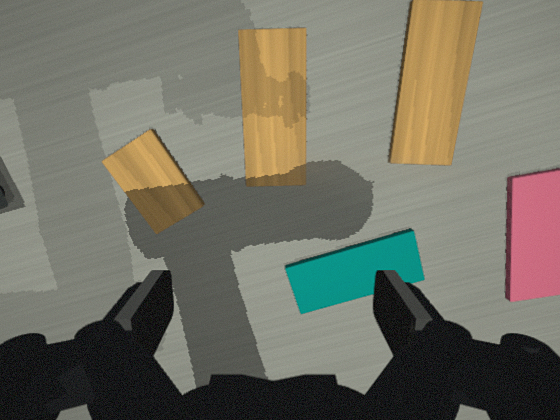

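Close view: the long wooden boards stand at (272,106) and (435,82), each measuring about 150 x 64. The short one at (154,180) is 95 mm long, and turquoise (355,270) and pink (535,235) are not meant. I take the board at (272,106) first.

Call:
{"api": "jog_arm", "payload": {"series": [[0.07,0,0.1,0,0,-0.009,-0.7],[0.141,0,0.2,0,0,-0.009,-0.7],[0.141,0,0.3,0,0,-0.009,-0.7],[0.141,0,0.39,0,0,-0.009,-0.7],[0.141,0,0.39,0,0,-0.009,-0.7]]}}

```text
time: 11.32
eef_pos: [0.4765, -0.2493, 0.024]
tool_rot: [-3.115, 0.404, 0.014]
force: [1.1, 0.7, 0.9]
gripper_width: 0.0723
gripper_force: 0.0
```

Call:
{"api": "jog_arm", "payload": {"series": [[0,0,0.012,0,0,0,-0.7],[0,0,0.024,0,0,0,-0.7],[0,0,0.036,0,0,0,-0.7],[0,0,0.044,0,0,0,-0.7],[0,0,0.044,0,0,0,-0.7]]}}

```text
time: 11.95
eef_pos: [0.479, -0.2499, 0.0052]
tool_rot: [-3.116, 0.402, 0.0]
force: [-0.6, -0.1, -0.9]
gripper_width: 0.0724
gripper_force: 0.0
```

```bash
python3 look.py w4 .01; python3 - <<'E'
from h import *
print(r.sense()["force"])
im=cv2.imread("pics/w4.png"); cv2.imwrite("pics/w4c.png",im[200:])
E
```

```text
11.95 [ 0.479  -0.2499  0.0052] ydir -104.72
[  193   106   163   275 39338] [ 488.3 -252.8   63.8  130.3  165.2]
[ 515  196   45  181 4269] [ 440.1 -363.6   19.9   93.3  178.3]
[   0  297   42   68 1656] [ 482.  -127.4   18.6   38.9  152.7]
[ 78 395  43  25 688] [ 432.2 -145.1   15.3   21.7   74.8]
0.97 [512.7, 191.1, 45.4, 183.3] [ 441.1 -363.4   20.3   93.9  178.3]
0.82 [192.4, 105.8, 163.3, 275.2] [ 488.8 -252.9   64.9  130.   165.2]
[-0.03680007  0.40804015  0.18739398]
```

View pics/w4.png

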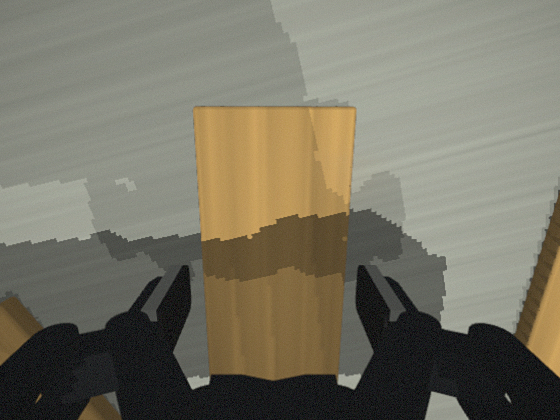

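The board lies centred and square between the open fingers (fingertips at (185,270) and (362,270)). I lower in guarded steps.

Call:
{"api": "jog_arm", "payload": {"series": [[0,0,0.002,0,0,0,-0.7],[0,0,0.005,0,0,0,-0.7],[0,0,0.008,0,0,0,-0.7],[0,0,0.01,0,0,0,-0.7],[0,0,0.01,0,0,0,-0.7]]}}

```text
time: 12.68
eef_pos: [0.479, -0.2499, 0.0001]
tool_rot: [3.116, -0.402, -0.0]
force: [-0.0, -0.4, 0.5]
gripper_width: 0.0724
gripper_force: 0.0
```

Call:
{"api": "jog_arm", "payload": {"series": [[0,0,0.002,0,0,0,-0.7],[0,0,0.003,0,0,0,-0.7],[0,0,0.004,0,0,0,-0.7],[0,0,0.005,0,0,0,-0.7],[0,0,0.005,0,0,0,-0.7]]}}

```text
time: 13.3
eef_pos: [0.4791, -0.2499, -0.0023]
tool_rot: [-3.116, 0.402, 0.0]
force: [-0.6, 0.5, -0.7]
gripper_width: 0.0726
gripper_force: 0.0
```

Call:
{"api": "jog_arm", "payload": {"series": [[0,0,0.001,0,0,0,-0.7],[0,0,0.002,0,0,0,-0.7],[0,0,0.003,0,0,0,-0.7],[0,0,0.004,0,0,0,-0.7],[0,0,0.004,0,0,0,-0.7]]}}

```text
time: 13.92
eef_pos: [0.4791, -0.2499, -0.0043]
tool_rot: [-3.116, 0.402, 0.0]
force: [0.5, -0.8, -0.5]
gripper_width: 0.0726
gripper_force: 0.0
```

Call:
{"api": "jog_arm", "payload": {"series": [[0,0,0.001,0,0,0,-0.7],[0,0,0.002,0,0,0,-0.7],[0,0,0.003,0,0,0,-0.7],[0,0,0.004,0,0,0,-0.7],[0,0,0.004,0,0,0,-0.7]]}}

```text
time: 14.55
eef_pos: [0.4791, -0.2499, -0.0063]
tool_rot: [-3.116, 0.402, 0.0]
force: [0.5, -0.6, -0.1]
gripper_width: 0.0725
gripper_force: 0.0
```

Call:
{"api": "jog_arm", "payload": {"series": [[0,0,0,0,0,0,-0.55],[0,0,0,0,0,0,-0.5],[0,0,0,0,0,0,0],[0,0,0,0,0,0,1],[0,0,0,0,0,0,1]], "newtons": 50}}

```text
time: 15.18
eef_pos: [0.4794, -0.2501, -0.0055]
tool_rot: [3.116, -0.402, 0.001]
force: [-1.1, -0.1, 5.1]
gripper_width: 0.0625
gripper_force: 57.1
```

Call:
{"api": "jog_arm", "payload": {"series": [[0,0,-0.02,0,0,0,1],[0,0,-0.1,0,0,0,1],[0,0,-0.2,0,0,0,1],[0,0,-0.3,0,0,0,1],[0,0,-0.4,0,0,0,1]]}}

```text
time: 15.8
eef_pos: [0.4786, -0.2497, 0.1957]
tool_rot: [-3.115, 0.403, -0.0]
force: [0.9, -0.4, -0.2]
gripper_width: 0.0626
gripper_force: 55.1
```

```bash
cat > inhand.py <<'E'
from h import *
import sys
# board in the hand: fit in tool frame; underside/top height relative to TCP = dz of the top face
s=r.sense(); Rt=Ro.from_rotvec(s["tool_rot"]).as_matrix(); print(s["time"],np.round(s["eef_pos"],4),"ydir",np.degrees(np.arctan2(Rt[1,1],Rt[0,1])).round(2),s["gripper_width"],s["gripper_force"],np.round(s["force"],1))
im=r.camera("wrist"); cv2.imwrite(f"pics/{sys.argv[1]}.png",im[:,:,::-1]); C=cam("wrist",s)
top=s["eef_pos"][2]+float(sys.argv[2])
hsv=cv2.cvtColor(im,cv2.COLOR_RGB2HSV); m=cv2.inRange(hsv,(10,80,40),(25,255,255)); m[:, :150]=0; m[:,400:]=0; m[300:]=0
k,l,st,cc=cv2.connectedComponentsWithStats(m); i=1+np.argmax(st[1:,4]); c=(l==i); print(st[i])
P=[]
vs,us=np.nonzero(c)
rows=np.arange(vs.min()+12,255,4)
Lp=[(us[vs==v].min(),v) for v in rows]; Rp=[(us[vs==v].max()+1,v) for v in rows]
cols=np.arange(us[vs<vs.min()+15].min()+8,us[vs<vs.min()+15].max()-8,4); Tp=[(u,vs[us==u].min()) for u in cols]
tl=lambda p:(back(C,p,top)-s["eef_pos"])@Rt*1000
L,R_,T=tl(Lp),tl(Rp),tl(Tp)
kl=np.polyfit(L[:,0],L[:,1],1); kr=np.polyfit(R_[:,0],R_[:,1],1); kt=np.polyfit(T[:,1],T[:,0],1)
print("left y0,slope",kl[::-1].round(3),"right",kr[::-1].round(3),"far x0,slope",kt[::-1].round(3))
print("centre tool x if 150 long:",kt[1]-75,"y:",(kl[1]+kr[1])/2,"width",kr[1]-kl[1])
E
python3 inhand.py w5 -0.016
```

```text
15.8 [ 0.4786 -0.2497  0.1957] ydir -104.73 0.06257256197342906 55.06274163722992 [ 0.9 -0.4 -0.2]
[  150   107   212   193 33618]
left y0,slope [-66.589   0.478] right [39.761 -0.   ] far x0,slope [74.668 -0.   ]
centre tool x if 150 long: -0.3321487253222273 y: -13.414010969598067 width 106.34927960382214
```

Call:
{"api": "jog_arm", "payload": {"series": [[-0.01,-0.08,0,0,0,0,1],[-0.02,-0.18,0,0,0,0,1],[-0.03,-0.28,0,0,0,0,1],[-0.045,-0.38,0,0,0,0,1],[-0.056,-0.48,0,0,0,0,1]]}}

```text
time: 16.48
eef_pos: [0.5126, -0.0091, 0.1938]
tool_rot: [-3.115, 0.402, 0.0]
force: [0.8, -0.3, -1.5]
gripper_width: 0.0621
gripper_force: 55.1
```

Call:
{"api": "jog_arm", "payload": {"series": [[-0.01,-0.1,0,0,0,0.05,1],[-0.02,-0.2,0,0,0,0.1,1],[-0.03,-0.29,0,0,0,0.15,1],[-0.04,-0.36,0,0,0,0.2,1],[-0.047,-0.412,0,0,0,0.25,1]]}}

```text
time: 17.1
eef_pos: [0.5423, 0.1961, 0.1935]
tool_rot: [2.721, -1.57, -0.001]
force: [0.4, 0.5, -0.2]
gripper_width: 0.0624
gripper_force: 55.1
```

Call:
{"api": "jog_arm", "payload": {"series": [[0,0,0,0,0,0.05,1],[0,0,0,0,0,0.1,1],[0,0,0,0,0,0.15,1],[0,0,0,0,0,0.1757,1],[0,0,0,0,0,0.1757,1]]}}

```text
time: 17.73
eef_pos: [0.5423, 0.1944, 0.1936]
tool_rot: [2.196, -2.246, -0.001]
force: [0.1, -0.8, -0.6]
gripper_width: 0.0626
gripper_force: 55.1
```

```bash
python3 inhand.py w6 0.0155
```

```text
17.725 [0.5423 0.1944 0.1936] ydir 178.71 0.06255780261604965 55.115400552749634 [ 0.1 -0.8 -0.6]
[  185   106   177   194 31505]
left y0,slope [-3.1986e+01 -2.0000e-03] right [ 3.1653e+01 -3.0000e-03] far x0,slope [ 7.4117e+01 -1.0000e-03]
centre tool x if 150 long: -0.8826852738804831 y: -0.1662928180745613 width 63.63856800360074
```

View pics/w6.png

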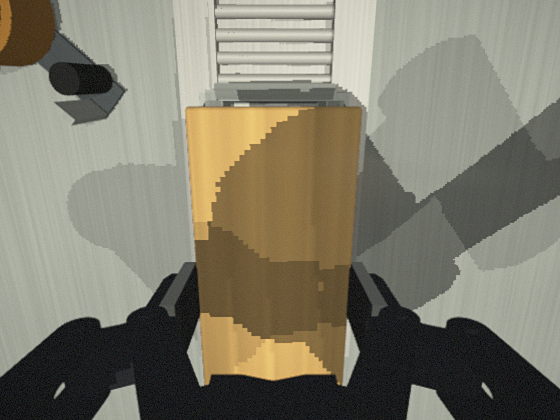

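```bash
python3 - <<'E'
from h import *
a=np.load("w2.npy"); C=cam("wrist",dict(eef_pos=a[:3],tool_rot=a[3:]))
im=cv2.imread("pics/w2.png"); g=cv2.cvtColor(im,6).astype(int)
print(g[50:90,262].tolist()); print(g[215:258,262].tolist())
f=lambda v:(262,v)
for n,z,v in (("fix out",.103,130/2.1),("fix bend",.095,158/2.1),("fix foot",.05,170/2.1),("size foot",.05,472/2.1),("size bend",.095,508/2.1),("size out",.103,530/2.1)):
    print(n,back(C,[f(v)],z)[0,1].round(4))
E
```

```text
[183, 184, 182, 183, 182, 180, 157, 131, 146, 166, 183, 167, 127, 133, 131, 124, 129, 126, 124, 123, 120, 123, 121, 118, 141, 138, 70, 70, 69, 48, 77, 151, 195, 190, 186, 189, 189, 190, 192, 189]
[179, 178, 180, 179, 177, 178, 178, 165, 94, 80, 76, 80, 65, 70, 66, 66, 63, 70, 65, 69, 67, 71, 66, 68, 69, 66, 77, 130, 122, 123, 124, 121, 118, 124, 122, 123, 124, 126, 123, 146, 154, 153, 152]
fix out 0.1057
fix bend 0.1155
fix foot 0.117
size foot 0.2698
size bend 0.2726
size out 0.2805
```

Call:
{"api": "jog_arm", "payload": {"series": [[0,0,0.05,0,0,0,1],[0,0,0.1,0,0,0,1],[0,0,0.14,0,0,0,1],[0,0,0.164,0,0,0,1],[0,0,0.164,0,0,0,1]]}}

```text
time: 18.4
eef_pos: [0.5423, 0.1943, 0.1111]
tool_rot: [2.195, -2.246, -0.0]
force: [-0.2, -0.1, -0.1]
gripper_width: 0.0624
gripper_force: 55.1
```

```bash
python3 inhand.py w7 0.0155; python3 - <<'E'
from h import *
for c in ("scene","side"):
    im=r.camera(c); C=cam(c); u,v=proj(C,[[.5423,.1945,.1]])[0].astype(int); print(c,u,v)
    cv2.imwrite(f"pics/{c}7.png",cv2.resize(im[v-75:v+75,u-100:u+100,::-1],None,fx=4 if c=="side" else 4,fy=4,interpolation=cv2.INTER_CUBIC))
E
```

```text
18.4 [0.5423 0.1943 0.1111] ydir 178.68 0.06237940338209177 55.09817183017731 [-0.2 -0.1 -0.1]
[  185   106   177   194 31531]
left y0,slope [-3.2044e+01 -2.0000e-03] right [ 3.1562e+01 -1.0000e-03] far x0,slope [ 7.4132e+01 -3.0000e-03]
centre tool x if 150 long: -0.8678885803620915 y: -0.24101161463694432 width 63.6051856359022
scene 387 275
side 222 276
```

View pics/side7.png

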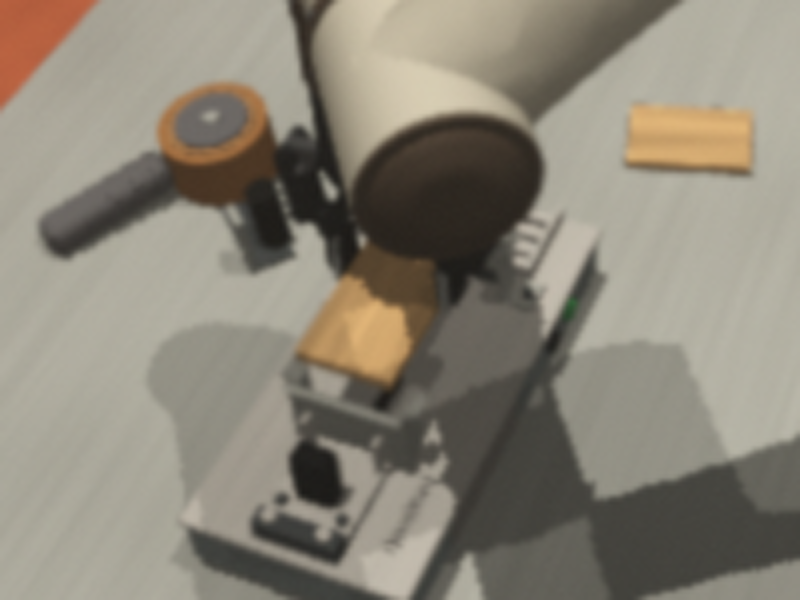

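The side crop shows the board level over the pocket between the guides, with its near end about at the size guide's top at crop (345,385).

Call:
{"api": "jog_arm", "payload": {"series": [[0.0024,0,0,0,0,0,1],[0.0024,0,0.015,0,0,0,1],[0.0024,0,0.03,0,0,0,1],[0.0024,0,0.045,0,0,0,1],[0.0024,0,0.05,0,0,0,1]]}}

```text
time: 19.18
eef_pos: [0.5422, 0.193, 0.0858]
tool_rot: [2.194, -2.246, -0.001]
force: [0.1, 0.1, -1.0]
gripper_width: 0.0625
gripper_force: 55.1
```

Call:
{"api": "jog_arm", "payload": {"series": [[0,0,0.01,0,0,0,1],[0,0,0.02,0,0,0,1],[0,0,0.03,0,0,0,1],[0,0,0.035,0,0,0,1],[0,0,0.035,0,0,0,1]]}}

```text
time: 19.8
eef_pos: [0.5425, 0.1933, 0.069]
tool_rot: [2.195, -2.247, -0.0]
force: [-0.2, -0.1, -1.6]
gripper_width: 0.0627
gripper_force: 55.1
```

Call:
{"api": "jog_arm", "payload": {"series": [[0,0,0.012,0,0,0,1],[0,0,0.024,0,0,0,1],[0,0,0.034,0,0,0,1],[0,0,0.042,0,0,0,1],[0,0,0.042,0,0,0,1]]}}

```text
time: 20.42
eef_pos: [0.5424, 0.1932, 0.0478]
tool_rot: [2.195, -2.247, -0.0]
force: [-0.5, 0.4, -0.7]
gripper_width: 0.0624
gripper_force: 55.1
```

Call:
{"api": "jog_arm", "payload": {"series": [[0,0,0.002,0,0,0,1],[0,0,0.003,0,0,0,1],[0,0,0.004,0,0,0,1],[0,0,0.005,0,0,0,1],[0,0,0.005,0,0,0,1]]}}

```text
time: 21.05
eef_pos: [0.5426, 0.1933, 0.0457]
tool_rot: [2.195, -2.247, -0.0]
force: [0.2, 0.3, -0.5]
gripper_width: 0.0624
gripper_force: 55.1
```

Call:
{"api": "jog_arm", "payload": {"series": [[0,0,0.001,0,0,0,1],[0,0,0.002,0,0,0,1],[0,0,0.0026,0,0,0,1],[0,0,0.0026,0,0,0,1],[0,0,0.0026,0,0,0,1]]}}

```text
time: 21.68
eef_pos: [0.5426, 0.1933, 0.0446]
tool_rot: [-2.195, 2.247, -0.0]
force: [-0.1, -0.6, 0.6]
gripper_width: 0.0628
gripper_force: 56.2
```

Call:
{"api": "jog_arm", "payload": {"series": [[0,0,0,0,0,0,-0.6],[0,0,0,0,0,0,-0.7],[0,0,0,0,0,0,-0.75],[0,0,-0.02,0,0,0,-0.75],[0,0,-0.1,0,0,0,-0.75]]}}

```text
time: 22.3
eef_pos: [0.5412, 0.1924, 0.0933]
tool_rot: [2.191, -2.244, -0.002]
force: [-0.3, 0.6, 0.5]
gripper_width: 0.0744
gripper_force: 0.0
```

Call:
{"api": "jog_arm", "payload": {"series": [[0,0,-0.1,0,0,0,-0.75],[0,0,-0.2,0,0,0,-0.75],[-0.08,0,-0.3,0,0,0,-0.75],[-0.16,0,-0.35,0,0,0,-0.75],[-0.16,0,-0.35,0,0,0,-0.75]]}}

```text
time: 22.92
eef_pos: [0.5453, 0.276, 0.2727]
tool_rot: [-2.194, 2.239, -0.001]
force: [-0.0, -0.8, -1.1]
gripper_width: 0.0753
gripper_force: 0.0
```

```bash
python3 look.py w8 .06; python3 - <<'E'
from h import *
print(r.sense()["force"],r.sense()["gripper_width"])
E
```

```text
22.925 [0.5453 0.276  0.2727] ydir 178.83
[  241    13    69   161 10305] [543.4 193.9  63.6 149.4  88.7]
[429 394  43  26 808] [319.4 582.2  41.1  55.3 179.7]
0.58 [242.5, 17.0, 64.7, 159.0] [543.9 194.8  64.3 149.6  88.7]
[-0.79376069  0.03028935 -0.69278066] 0.0747632925078445
```

The first board lies square in the pocket (543.4, 193.9 mm, turned -1.3° like the magazine, full 150 x 64 outline). Now the second board.

Call:
{"api": "jog_arm", "payload": {"series": [[0.1,0.02,0,0,0,0,-0.7],[0.22,0.045,0,0,0,0,-0.7],[0.34,0.07,0,0,0,0,-0.7],[0.46,0.095,0,0,0,0,-0.7],[0.58,0.12,0,0,0,0,-0.7]]}}

```text
time: 23.65
eef_pos: [0.4756, -0.0181, 0.2686]
tool_rot: [2.193, -2.247, -0.002]
force: [0.9, 0.3, -0.3]
gripper_width: 0.0727
gripper_force: 0.0
```

Call:
{"api": "jog_arm", "payload": {"series": [[0.12,0.025,0,0,0,-0.05,-0.7],[0.24,0.05,0,0,0,-0.1,-0.7],[0.36,0.075,0,0,0,-0.16,-0.7],[0.47,0.098,0,0,0,-0.22,-0.7],[0.58,0.12,0,0,0,-0.27,-0.7]]}}

```text
time: 24.28
eef_pos: [0.4132, -0.2884, 0.2686]
tool_rot: [2.89, -1.233, -0.003]
force: [1.2, -0.4, -0.2]
gripper_width: 0.0731
gripper_force: 0.0
```

Call:
{"api": "jog_arm", "payload": {"series": [[0.04,0.08,0.05,0,0,-0.05,-0.7],[0.077,0.145,0.1,0,0,-0.1,-0.7],[0.077,0.145,0.1,0,0,-0.135,-0.7],[0.077,0.145,0.1,0,0,-0.135,-0.7],[0.077,0.145,0.1,0,0,-0.135,-0.7]]}}

```text
time: 24.9
eef_pos: [0.389, -0.3642, 0.2194]
tool_rot: [-3.083, 0.606, 0.001]
force: [-0.3, 0.6, 0.1]
gripper_width: 0.0727
gripper_force: 0.0
```

```bash
python3 look.py w9 .01
```

```text
24.9 [ 0.389  -0.3642  0.2194] ydir -112.23
[  247    17    73   163 10389] [ 457.2 -405.3   63.8  149.7  161.5]
[   0  172   89   98 4987] [ 445.7 -109.4   69.4   95.2   14.5]
0.78 [245.6, 15.7, 72.0, 163.9] [ 457.1 -405.4   64.5  149.7  161.4]
0.78 [418.9, 0.0, 81.7, 70.3] [ 451.4 -576.5   58.5   68.3   67.2]
0.66 [380.3, 164.0, 80.2, 139.4] [ 268.1 -493.8   65.7  151.7  173.7]
0.56 [188.9, 236.9, 130.0, 99.4] [ 283.2 -289.2   68.1  152.1   91.5]
```

Call:
{"api": "jog_arm", "payload": {"series": [[0.08,0.012,0.1,0,0,-0.0207,-0.7],[0.157,0.0245,0.2,0,0,-0.0207,-0.7],[0.157,0.0245,0.3,0,0,-0.0207,-0.7],[0.157,0.0245,0.38,0,0,-0.0207,-0.7],[0.157,0.0245,0.39,0,0,-0.0207,-0.7]]}}

```text
time: 25.62
eef_pos: [0.456, -0.4038, 0.0217]
tool_rot: [-3.099, 0.502, 0.01]
force: [-0.1, -0.0, 0.6]
gripper_width: 0.0723
gripper_force: 0.0
```

Call:
{"api": "jog_arm", "payload": {"series": [[0,0,0,0,0,0,-0.7],[0,0,0.01,0,0,0,-0.7],[0,0,0.02,0,0,0,-0.7],[0,0,0.03,0,0,0,-0.7],[0,0,0.03,0,0,0,-0.7]]}}

```text
time: 26.25
eef_pos: [0.4573, -0.4051, 0.0092]
tool_rot: [-3.101, 0.503, 0.001]
force: [-0.9, 0.3, -0.4]
gripper_width: 0.0725
gripper_force: 0.0
```

```bash
python3 look.py w10 .01; python3 - <<'E'
from h import *
im=cv2.imread("pics/w10.png"); hsv=cv2.cvtColor(im,cv2.COLOR_BGR2HSV); m=cv2.inRange(hsv,(10,80,40),(25,255,255))
for v in (150,200,260): 
    u=np.nonzero(m[v,180:380])[0]+180; print(v,u.min(),u.max())
E
```

```text
26.25 [ 0.4573 -0.4051  0.0092] ydir -108.41
[  196   107   158   274 38213] [ 464.5 -408.1   63.7  133.7  161.5]
0.83 [194.7, 105.1, 157.9, 273.4] [ 464.7 -408.2   64.   133.1  161.6]
0.66 [450.5, 406.1, 15.8, 13.9] [ 350.1 -472.7    6.6    9.2   72.3]
150 198 351
200 201 347
260 205 343
```

Call:
{"api": "jog_arm", "payload": {"series": [[0,0,0.008,0,0,0,-0.7],[0,0,0.016,0,0,0,-0.7],[0,0,0.023,0,0,0,-0.7],[0,0,0.029,0,0,0,-0.7],[0,0,0.03,0,0,0,-0.7]]}}

```text
time: 26.98
eef_pos: [0.4575, -0.4052, -0.0058]
tool_rot: [-3.101, 0.502, 0.001]
force: [0.0, -0.0, -0.7]
gripper_width: 0.0729
gripper_force: 0.0
```

Call:
{"api": "jog_arm", "payload": {"series": [[0,0,0,0,0,0,-0.55],[0,0,0,0,0,0,-0.5],[0,0,0,0,0,0,0],[0,0,0,0,0,0,1],[0,0,0,0,0,0,1]], "newtons": 50}}

```text
time: 27.6
eef_pos: [0.458, -0.4055, -0.0048]
tool_rot: [3.101, -0.502, 0.002]
force: [-0.6, 1.2, 6.3]
gripper_width: 0.0626
gripper_force: 55.7
```

Call:
{"api": "jog_arm", "payload": {"series": [[0,0,-0.02,0,0,0,1],[0,0,-0.1,0,0,0,1],[0,0,-0.2,0,0,0,1],[0,0,-0.3,0,0,0,1],[0,0,-0.4,0,0,0,1]]}}

```text
time: 28.22
eef_pos: [0.4571, -0.4049, 0.196]
tool_rot: [-3.101, 0.503, 0.001]
force: [1.3, -0.7, -0.4]
gripper_width: 0.0624
gripper_force: 55.0
```

Call:
{"api": "jog_arm", "payload": {"series": [[-0.015,-0.08,0,0,0,0,1],[-0.035,-0.19,0,0,0,0,1],[-0.055,-0.31,0,0,0,0,1],[-0.078,-0.43,0,0,0,0,1],[-0.1,-0.55,0,0,0,0,1]]}}

```text
time: 28.85
eef_pos: [0.4966, -0.1266, 0.1946]
tool_rot: [-3.101, 0.503, 0.0]
force: [1.9, -0.3, -1.5]
gripper_width: 0.0623
gripper_force: 55.0
```

Call:
{"api": "jog_arm", "payload": {"series": [[-0.022,-0.12,0,0,0,0.03,1],[-0.044,-0.24,0,0,0,0.07,1],[-0.066,-0.36,0,0,0,0.11,1],[-0.088,-0.48,0,0,0,0.15,1],[-0.11,-0.6,0,0,0,0.2,1]]}}

```text
time: 29.48
eef_pos: [0.5391, 0.1754, 0.1945]
tool_rot: [2.791, -1.443, -0.001]
force: [1.0, -0.5, 0.4]
gripper_width: 0.0624
gripper_force: 55.0
```

Call:
{"api": "jog_arm", "payload": {"series": [[-0.03,-0.028,0,0,0,0.05,1],[-0.03,-0.028,0,0,0,0.1,1],[-0.03,-0.028,0,0,0,0.15,1],[-0.03,-0.028,0,0,0,0.205,1],[-0.03,-0.028,0,0,0,0.205,1]]}}

```text
time: 30.1
eef_pos: [0.5418, 0.1937, 0.1943]
tool_rot: [2.198, -2.244, -0.001]
force: [0.2, -0.2, -1.8]
gripper_width: 0.0625
gripper_force: 55.0
```

Call:
{"api": "jog_arm", "payload": {"series": [[0,0,0.04,0,0,0,1],[0,0,0.08,0,0,0,1],[0,0,0.12,0,0,0,1],[0,0,0.14,0,0,0,1],[0,0,0.14,0,0,0,1]]}}

```text
time: 30.72
eef_pos: [0.5419, 0.1936, 0.124]
tool_rot: [2.196, -2.244, -0.0]
force: [0.2, -0.7, -1.2]
gripper_width: 0.062
gripper_force: 55.0
```

```bash
python3 inhand.py w11 0.0149
```

```text
30.725 [0.5419 0.1936 0.124 ] ydir 178.76 0.06203904217145583 55.04100322723389 [ 0.2 -0.7 -1.2]
[  186   107   176   193 31249]
left y0,slope [-3.1981e+01 -3.0000e-03] right [31.476  0.   ] far x0,slope [ 7.392e+01 -4.000e-03]
centre tool x if 150 long: -1.0804179149602788 y: -0.25257256457867605 width 63.4570390951709
```

Call:
{"api": "jog_arm", "payload": {"series": [[0.0008,-0.0012,0.02,0,0,0,1],[0.0008,-0.0012,0.04,0,0,0,1],[0.0008,-0.0012,0.06,0,0,0,1],[0.0008,-0.0012,0.08,0,0,0,1],[0.0008,-0.0012,0.085,0,0,0,1]]}}

```text
time: 31.4
eef_pos: [0.5423, 0.1931, 0.0809]
tool_rot: [2.195, -2.245, -0.001]
force: [-0.1, 0.0, -1.3]
gripper_width: 0.0624
gripper_force: 55.0
```

Call:
{"api": "jog_arm", "payload": {"series": [[0,0,0.01,0,0,0,1],[0,0,0.02,0,0,0,1],[0,0,0.03,0,0,0,1],[0,0,0.038,0,0,0,1],[0,0,0.04,0,0,0,1]]}}

```text
time: 32.02
eef_pos: [0.5427, 0.1933, 0.0617]
tool_rot: [2.196, -2.246, -0.0]
force: [0.3, -0.1, -0.9]
gripper_width: 0.0625
gripper_force: 55.0
```

Call:
{"api": "jog_arm", "payload": {"series": [[0,0,0.003,0,0,0,1],[0,0,0.006,0,0,0,1],[0,0,0.009,0,0,0,1],[0,0,0.011,0,0,0,1],[0,0,0.011,0,0,0,1]]}}

```text
time: 32.65
eef_pos: [0.5428, 0.1934, 0.0564]
tool_rot: [2.196, -2.246, -0.0]
force: [0.0, -0.3, -2.0]
gripper_width: 0.0623
gripper_force: 55.0
```

Call:
{"api": "jog_arm", "payload": {"series": [[0,0,0.001,0,0,0,1],[0,0,0.002,0,0,0,1],[0,0,0.0028,0,0,0,1],[0,0,0.0028,0,0,0,1],[0,0,0.0028,0,0,0,1]]}}

```text
time: 33.28
eef_pos: [0.5428, 0.1934, 0.0552]
tool_rot: [-2.196, 2.246, -0.0]
force: [-0.3, -0.3, 0.5]
gripper_width: 0.0622
gripper_force: 55.1
```

Call:
{"api": "jog_arm", "payload": {"series": [[0,0,0,0,0,0,-0.6],[0,0,0,0,0,0,-0.7],[0,0,0,0,0,0,-0.75],[0,0,-0.02,0,0,0,-0.75],[0,0,-0.1,0,0,0,-0.75]]}}

```text
time: 33.9
eef_pos: [0.5414, 0.1925, 0.1039]
tool_rot: [2.192, -2.243, -0.002]
force: [0.9, 0.3, -0.3]
gripper_width: 0.075
gripper_force: 0.0
```

Call:
{"api": "jog_arm", "payload": {"series": [[0,0,-0.1,0,0,0,-0.75],[0,0,-0.2,0,0,0,-0.75],[-0.08,0,-0.28,0,0,0,-0.75],[-0.16,0,-0.34,0,0,0,-0.75],[-0.19,0,-0.34,0,0,0,-0.75]]}}

```text
time: 34.52
eef_pos: [0.5458, 0.2908, 0.279]
tool_rot: [-2.193, 2.239, -0.001]
force: [0.6, 0.2, -0.4]
gripper_width: 0.0747
gripper_force: 0.0
```

```bash
python3 look.py w12 .07; python3 - <<'E'
from h import *
s=r.sense(); print(s["eef_pos"],s["force"])
w=cv2.imread("pics/w12.png")[0:260,150:430]; im=r.camera("side")[:,:,::-1]; u,v=222,290
b=im[v-65:v+65,u-70:u+70]
cv2.imwrite("pics/final.png",np.hstack([cv2.resize(w,(420,390),interpolation=2),cv2.resize(b,(380,390),interpolation=2)]))
C=cam("wrist",s); g=cv2.cvtColor(cv2.imread("pics/w12.png"),6)
m=(g[120:260,235:310]<40).astype(np.uint8); n,l,st,cc=cv2.connectedComponentsWithStats(m)
for i in range(1,n):
    if st[i,4]>60: p=cc[i]+[235,120]; print(st[i],p,back(C,[p],.102).round(4))
E
```

```text
34.525 [0.5458 0.2908 0.279 ] ydir 178.8
[  241     0    70   161 10606] [543.5 196.9  63.7 144.6  88.6]
[429 394  43  26 804] [322.6 593.   40.7  54.7 179.8]
0.81 [239.1, 0.0, 69.7, 159.5] [543.9 196.8  65.4 144.6  88.6]
[0.54440241 0.28946993 0.27482628] [-0.00656096 -0.90984385 -0.21504036]
[ 17  76  48  27 565] [275.51150442 209.59823009] [[0.5428 0.3096 0.102 ]]
```

View pics/final.png

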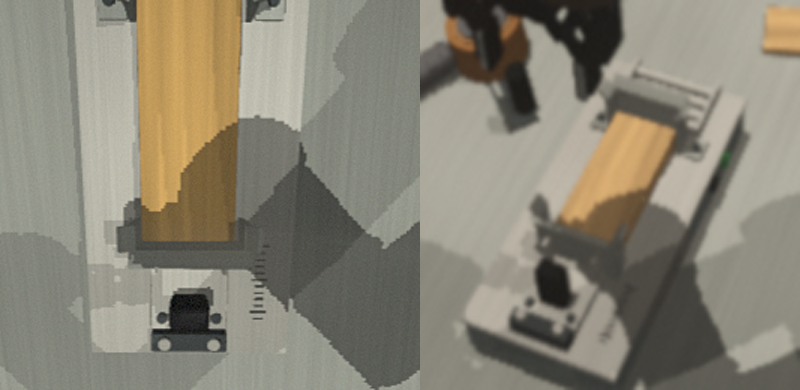

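The final picture shows both boards stacked flat and square between the guides (crop (190,130)). The guide shoe is against the stop block at (188,340), and nothing touches the gripper.

```bash
python3 -c "
from workcell import r
print(r.job_done())"
```

```text
the job is handed in; nothing more can be done
None
```

I pushed the size guide out until it stopped moving under about 17 N, laid both long boards flat and square in the magazine one on the other, and handed the job in at about 35 s.

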